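Clear the assembly fixture and hold the angle bracket home in its corner

ROBOT

A 7-joint arm with a two-finger parallel gripper is mounted at the origin on the work surface. World frame = base frame: x ahead of the robot, y to its left, z up, the work surface at z = 0. Lengths are in m, angles in rad, forces in N, time in s.
With the tool pointing down it reaches from about 0.4 to 0.85 m from the base axis. Payload 10.4 kg.
Tool frame: the origin (TCP) lies on the mounting face of the last link; the fingertips stand r.tips_ahead ahead of it and the grasp point (between the pads) lies 164 mm ahead of it (r.tips_ahead is the distance from the TCP to the fingertips, in m); z points along the fingers, y is the line along which they close (so a half turn about z gives the same grasp; the last joint's range is limited). The gripper opens to 87 mm and grips with 3 to 60 N. Pads are 19 mm wide; open, the fingers measure 117 mm over their backs; the gripper's body (75 mm by 190 mm) begins 51 mm behind the grasp point.
Start: joints at [-1.185, 0.332, -0.065, 1.46, 0.022, 1.35, -0.088], TCP at [0.248, 0.574, 0.405] pointing down, gripper open.
Joint ranges: [-2.6, 2.6], [-0.5, 2.12], [-1.47, 1.34], [0.16, 2.42], [-1.27, 4.41], [0.06, 2.06], [-2.6, 2.6]. Speed limits (rad/s): [2.22, 2.22, 2.79, 2.79, 3.14, 3.14, 3.14].

INTERFACE

Orientations are given as a unit quaternion [x, y, z, w].
In Python, from bench import telemetry, imaging, job, r gives the robot as it stands.
- The arm moves only by the tool move_arm, never from a script. Its argument "steps" is a list of rows, each an object of numbers: "dx", "dy", "dz": the shift along the tool's x, y, z in cm; "spin": the turn about the tool's z in rad. In form: [{"dx": .., "dy": .., "dz": .., "spin": ..}, ...]. A call has 1 to 12 rows; each row shifts and turns the commanded pose from where the row before left it, along the tool's axes as they then stand; what a row does not reach is not made up. A row lasts 1/10 s, in which the tool goes at most 50 mm and 8.59 degrees, less where a joint would pass 70% of its speed; a pose out of reach is approached as far as the arm can. A call with a gripper value outside its range is refused whole. "claw" is the finger opening in cm, from 0 to 8.7, set as the call begins (left out, the last holds). The fingers move at their own pace and stop on an object; "squeeze" is the grip in N (left out, the last holds). Time passes only in rows, so rows that do not move let the fingers close. It gives the time, the measured TCP pose, the force, the opening and the grip force at its end, in the units of the state.
- telemetry.read_state(): the state, without advancing time (a new reading comes with each control period).
- imaging.camera(name): name is "scene" or "top" or "wrist"; returns a dict with "img" (420x560x3 uint8, red, green, blue), "camera_matrix" (3x3 intrinsics, pixels), "R" (3x3) and "t" (3): a world point X has camera coordinates R X + t. Camera axes: x right, y down, z forward; pixel columns grow to the right and rows downward; lengths in m; the calibration is good to about 2 mm. A picture is of the moment at which its call begins. There is no depth.
- job.close_job(): hands the job in; it is judged then, once.
The state is a dict: "time": time; "joint_positions": joint angles; "joint_vel": joint speeds; "joint_torque": joint torques, N m; "ee_pos": TCP position; "eef_rot": TCP orientation; "ft_force": force on the tool from outside, world axes, zero at the start; "torque": the same for the moment, N m; "width": finger opening in m; "grip_force": force on a finger pad.
Only numpy, scipy, OpenCV 4.12 (cv2) and the standard library are available. Lean on these libraries where they do the work, as an engineer would, in place of code of your own. Each camera call takes 0.05 s, during which the arm holds its last target. There are 200 camera calls.

TASK

The wire dip basket has been left standing in the assembly fixture: hang it by the middle of its bow handle on the hook of the drip stand and let go. Then stand the aluminium angle bracket on the fixture plate, upright leg towards the fence and one end up against the stop block, and with one slanting push of the fingertips hold it firmly (a good kilogram each way) down on the plate and back against the fence at the same time. Finish while still holding it like that, ready for pinning; leave the other tools and parts on the bench where they are.

Things in the scene. Friction and masses are not known exactly. Their poses are not given: they have to be found in the camera images.
- basket_bow (a point): Bow handle (8 mm round bar) of the wire basket: middle of its straight top bar, 140 mm above the basket's underside. The bar runs along y, straight and level from 14 to 56 mm either side of this point (grip across it there, e.g. 36 mm off the middle); between, a kink for the hook rises 12 mm above this point. Free window under the bow 86 mm high, 124 mm wide. z up; same when turned half round.
- basket: Empty steel wire dip basket, 0.2 to 0.3 kg: box 85 mm (x) by 140 mm (y) by 50 mm high with a fixed upright bow handle over its middle, along y. Origin at the centre of its underside; starts standing on the fixture plate
- hook_seat (a point): Top of the hook's 10 mm bar at its lowest place, 215 mm above the bench; axes of the drip stand. The bar comes from a post 115 mm in +x (250 mm high), dips here, and ends 30 mm in -x, its end 25 mm higher. Bring the bow in from the -x side over that end, basket y along this y, and lower it: hanging, basket_bow is about 6 mm below this point.
- hook_stand: Drip stand fixed to the bench, to the robot's left or right: grey foot plate 200 mm (x, from -50 to 150) by 120 mm (y), 12 mm thick, round steel post and hook. Origin on the bench right under the hook's seat; x runs from the hook's end towards the post, away from the robot within 0.35 rad
- bracket_upright (a point): Centre of the angle bracket's upright leg: mid-length, mid-thickness, 24 mm above the underside. Back face at x +5 mm, inner face at x -5 mm (leg 10 mm thick, 48 mm high in all), ends at y -55 and +55 mm; foot's front edge at x -55 mm, foot's top at z -14 mm: the inside corner runs along y at x -5, z -14 mm. Pushed high up on this leg the bracket tips over backwards; pushed low it slides.
- bracket: Aluminium angle bracket (L section), 110 mm long (y), 0.2 to 0.4 kg: flat foot 60 mm deep and 10 mm thick, upright leg along the foot's +x edge. Origin on the underside, 25 mm in -x of the leg's mid-plane. Starts standing on its foot on the bench, on the other side of the fixture from the drip stand, +x away from the robot within 0.6 rad
- fixture_corner (a point): Corner on the fixture plate's top face, 25 mm above the bench, where the planes of the fence's face and the stop block's face meet. x points square into the fence (away from the robot within 0.25 rad), y along the fence into the stop block, z up. Bracket home: bracket_upright at (-5, -55, 24) mm here, axes parallel.
- fixture_plate: Dark, lightly oiled steel tooling plate (metal slides easily on it and on the fence), fixed, 200 mm (x) by 260 mm (y), top face 25 mm above the bench; in the corner frame it reaches from x -160 to 40 mm and y -215 to 45 mm
- fence: Steel fence along the plate's far side, face at corner x = 0, 50 mm high above the plate (2 mm higher than the bracket, so fingers cannot straddle the seated bracket), 20 mm thick, from corner y -210 to +40 mm
- stop_block: Steel stop block on the plate, at the left end of the fence, face at corner y = 0, 22 mm wide, from corner x -55 to -5 mm, 30 mm high above the plate
- hammer: bystander: hammer with wooden handle, 260 mm, lying behind the fixture, on the right; origin at its middle, underside
- screwdriver: bystander: screwdriver with orange handle, 200 mm, lying on the left
- pin_punch: bystander: black pin punch, 130 mm, lying in front of the fixture
- clevis: bystander: small black fork-shaped part with steel pins, 40 mm, front left
- oil_bottle: bystander: small white bottle, 110 mm high, behind the fixture
- pin_tray: bystander: black tray of dowel pins, 75 by 110 by 24 mm, front right
Not all that is in view belongs to the job. Leave any purple or yellow look-alike of the bracket alone. Leave any green look-alike of the basket alone.

How it is judged:
By the outcome, as a careful person would: the job done as asked, in the order asked, and still so for the second after the job is handed in, while the arm keeps its last pose, push and grip.
It also fails if it takes over 72 s, if anything falls off the work surface, if the arm or the gripper's body presses on something with over 40 N, if the wrist force passes 120 N, or if a joint passes its speed limit or range.

## Working session

There is one attempt and no reset: what is moved stays moved. The work goes in short steps, Python scripts to look and compute and a tool call to move; the robot and the scene stay as the last step left them, time stands still between calls to the robot, and variables do not carry over. Pictures are saved under pics/ and viewed, at most 10 in all, crops included, and the job is handed in when it is done.

Besides the shell and the picture viewer there is one more tool, called as a command line: name --argument value ..., lists and objects as JSON in quotes. move_arm: Moves the arm, as the interface text tells. Its arguments: {"type":"object","properties":{"steps":{"type":"array","items":{"type":"object","properties":{"dx":{"type":"number"},"dy":{"type":"number"},"dz":{"type":"number"},"spin":{"type":"number"}}}},"claw":{"type":"number"},"squeeze":{"type":"number"}},"required":["steps"]}

```bash
mkdir -p pics; ls
cat > h.py <<'E'
import numpy as np,cv2
from bench import telemetry,imaging,job,r
from scipy.spatial.transform import Rotation as Ro
def shot(n,f):
    c=imaging.camera(n); cv2.imwrite('pics/'+f+'.png',c['img'][:,:,::-1])
    np.savez('pics/'+f+'.npz',**{k:np.array(c[k]) for k in('img','camera_matrix','R','t')}); return c
def load(f): return dict(np.load('pics/'+f+'.npz'))
def cen(c): return -c['R'].T@c['t']
def ray(c,u,v):
    d=c['R'].T@np.linalg.solve(c['camera_matrix'],[u,v,1.]); return d/np.linalg.norm(d)
def onz(c,u,v,z):
    d=ray(c,u,v);o=cen(c); return o+d*(z-o[2])/d[2]
def tri(c1,p1,c2,p2):
    A=np.zeros((3,3));b=np.zeros(3)
    for c,p in((c1,p1),(c2,p2)):
        d=ray(c,*p);P=np.eye(3)-np.outer(d,d);A+=P;b+=P@cen(c)
    return np.linalg.solve(A,b)
def proj(c,X):
    q=c['camera_matrix']@(c['R']@np.array(X)+c['t']); return q[:2]/q[2]
E
python3 - <<'E'
from h import *
a=shot('scene','s0');b=shot('top','t0')
print(cen(a),cen(b),r.tips_ahead,telemetry.read_state())
print(Ro.from_quat(telemetry.read_state()['eef_rot']).as_matrix().round(3))
cv2.imwrite('pics/st0.png',np.vstack([cv2.resize(x['img'],(0,0),fx=.714,fy=.714) for x in(a,b)])[:,:,::-1])
E
```

```text
pics
[ 1.13143899 -0.95748339  0.97488571] [0.35266668 0.10052472 1.39036084] 0.1822 {'time': 0.1, 'joint_positions': array([-1.18459273,  0.33280438, -0.0646802 ,  1.4608272 ,  0.02158776,
        1.34989037, -0.08852289]), 'joint_vel': array([-0.00190451, -0.00150236,  0.00036556, -0.00248472, -0.00042135,
       -0.00077722,  0.00021931]), 'joint_torque': array([ 1.78409060e-03, -6.24546003e+01,  2.48618791e-02, -3.90713954e+01,
       -6.13780017e-02,  3.67897656e-02,  1.11536897e-04]), 'ee_pos': array([0.24840414, 0.57340091, 0.40405037]), 'eef_rot': array([ 2.02993999e-01,  9.79179787e-01, -6.08947474e-04, -1.01240943e-04]), 'ft_force': array([-0.66726887,  1.03060717,  0.42678378]), 'torque': array([ 0.0075924 , -0.01429837,  0.09362263]), 'grip_force': 0.0, 'width': 0.086539926376478}
[[-0.918  0.398 -0.   ]
 [ 0.398  0.918 -0.001]
 [-0.    -0.001 -1.   ]]
```

View pics/t0.png

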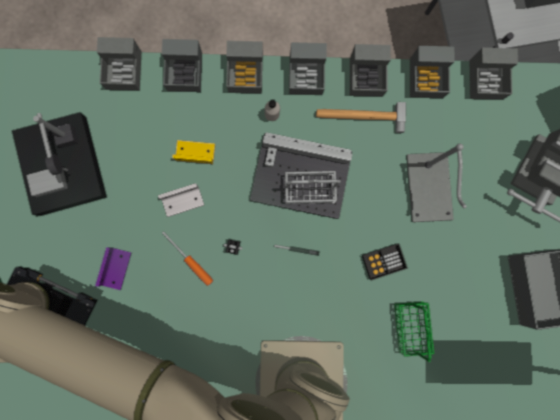

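View pics/s0.png

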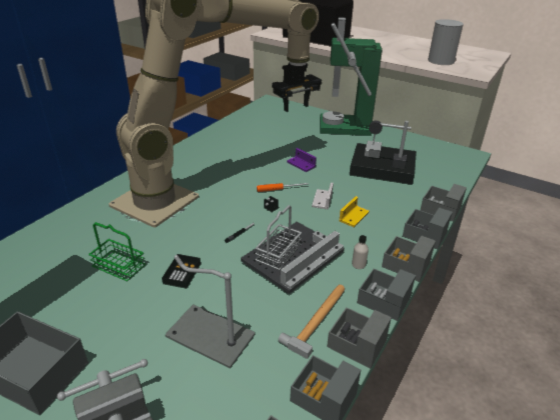

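The pictures show the steel basket on the fixture at top px (310,187), with a green look-alike at (415,330). The plain aluminium bracket is at (181,200), with yellow (194,152) and purple (113,268) look-alikes. The drip stand is on the robot's right at (430,185); the black dial stand at (58,165) isn't part of the job. I choose the steel basket and the plain bracket, and check both in a close crop.

Run:
```python
from h import *
b=load('t0');a=load('s0')
c1=cv2.resize(b['img'][125:225,145:475],(792,240),interpolation=cv2.INTER_CUBIC)
c2=cv2.resize(a['img'][170:370,150:380],(414,360),interpolation=cv2.INTER_CUBIC)
o=np.zeros((600,792,3),np.uint8);o[:240]=c1;o[240:,:414]=c2
o[240:540,420:720]=cv2.resize(a['img'][175:225,300:350],(300,300),interpolation=cv2.INTER_CUBIC)
cv2.imwrite('pics/c0.png',o[:,:,::-1])
```

```text
(no output)
```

View pics/c0.png

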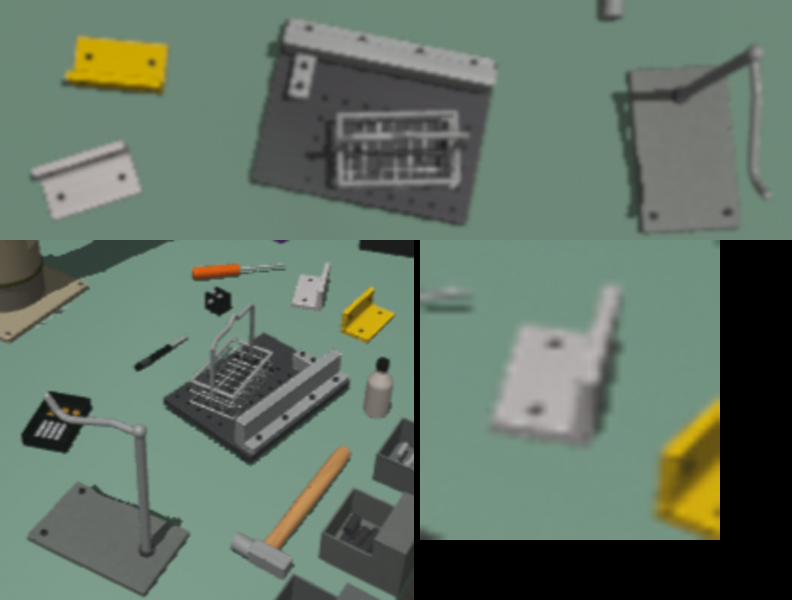

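The crop confirms both choices: a silver L bracket with its leg on the far edge, and the steel basket with its bow along its long side. The stand's hook opens towards the robot.

Run:
```python
from h import *
b=load('t0');a=load('s0')
T=lambda u,v:((u+.5)/2.4+145-.5,(v+.5)/2.4+125-.5)
S=lambda u,v:((u+.5)/1.8+150-.5,(v-240+.5)/1.8+170-.5)
def P(n,l,z):
    q=np.array([onz(b,*T(*p),z) for p in l]);print(n,q[:,:2].round(4).tolist(),'len',np.linalg.norm(np.diff(q,axis=0),axis=1).round(3),'ang',[round(float(np.arctan2(*(d[1::-1]))),3) for d in np.diff(q,axis=0)]);return q
P('plate FL,FR,BR',[(250,182),(467,222),(496,85)],.025)
P('fence topback L R',[(288,20),(497,60)],.075)
P('fence topfront L R',[(284,45),(494,84)],.075)
P('stop top front-L,front-R,backR',[(289,95),(309,98),(317,56)],.055)
P('rim',[(335,112),(458,110),(462,187),(335,187),(335,112)],.075)
P('bow',[(342,133),(468,134)],.165)
P('stand BL BR FR FL',[(628,72),(728,66),(740,228),(640,232)],.012)
P('post top',[(756,49)],.25); P('hook tip',[(767,194)],.235)
P('brk legtop L R backs',[(32,174),(125,143)],.048); P('brk foot FR FL',[(142,192),(52,218)],.010)
print('hook tip tri',tri(b,T(767,194),a,S(47,396)),'post tri',tri(b,T(756,49),a,S(140,431)))
print('bow tri',tri(b,T(342,133),a,S(252,308)),tri(b,T(468,134),a,S(213,345)))
```

```text
plate FL,FR,BR [[0.509, 0.1596], [0.4671, -0.0988], [0.6328, -0.1323]] len [0.262 0.169] ang [-1.731, -0.199]
fence topback L R [[0.6932, 0.1184], [0.652, -0.1248]] len [0.247] ang [-1.739]
fence topfront L R [[0.6636, 0.1223], [0.6237, -0.1215]] len [0.247] ang [-1.733]
stop top front-L,front-R,backR [[0.6089, 0.1154], [0.6059, 0.0919], [0.6561, 0.0836]] len [0.024 0.051] ang [-1.698, -0.164]
rim [[0.5865, 0.0618], [0.5922, -0.08], [0.503, -0.0854], [0.4997, 0.0601], [0.5865, 0.0618]] len [0.142 0.089 0.146 0.087] ang [-1.531, -3.081, 1.594, 0.019]
bow [[0.548, 0.0565], [0.55, -0.0787]] len [0.135] ang [-1.555]
stand BL BR FR FL [[0.6554, -0.2952], [0.6658, -0.4175], [0.4683, -0.4293], [0.4608, -0.3087]] len [0.123 0.198 0.121] ang [-1.486, -3.082, 1.633]
post top [[0.6299, -0.3567]] len [] ang []
hook tip [[0.4846, -0.3715]] len [] ang []
brk legtop L R backs [[0.5099, 0.4123], [0.5488, 0.3057]] len [0.113] ang [-1.221]
brk foot FR FL [[0.4957, 0.289], [0.4621, 0.395]] len [0.111] ang [1.878]
hook tip tri [ 0.48407048 -0.37149888  0.23609478] post tri [ 0.63071044 -0.36079753  0.24198655]
bow tri [0.54633582 0.05382764 0.15386742] [ 0.55067603 -0.07907712  0.16165323]
```

move_arm --steps '[{"spin": 0.14},{"spin": 0.14},{"spin": 0.14},{"spin": 0.14},{"spin": 0.14},{"spin": 0.14},{"spin": 0.14},{"spin": 0.14},{}]' --claw 6

```text
$.steps[0]: bad value
```

move_arm --steps '[{"dx": -2,"dy": 1},{"dx": -4,"dy": 2},{"dx": -4,"dy": 2},{"dx": -4,"dy": 2},{"dx": -4,"dy": 2},{"dx": -4,"dy": 2},{"dx": -4,"dy": 2},{"dx": -4,"dy": 2},{"dx": -4,"dy": 2},{"dx": -4,"dy": 2},{"dx": -4,"dy": 2},{"dx": -4,"dy": 2}]'

```text
$.steps[0]: bad value
```

move_arm --steps '[{"dx": -4,"dy": 2},{"dx": -4,"dy": 2},{"dx": -2,"dy": 1.5},{}]'

```text
$.steps[0]: bad value
```

move_arm --steps '[{"dx": 0,"dy": 0,"dz": 0,"spin": 0.14},{"dx": 0,"dy": 0,"dz": 0,"spin": 0.14},{"dx": 0,"dy": 0,"dz": 0,"spin": 0.14},{"dx": 0,"dy": 0,"dz": 0,"spin": 0.14},{"dx": 0,"dy": 0,"dz": 0,"spin": 0.14},{"dx": 0,"dy": 0,"dz": 0,"spin": 0.14},{"dx": 0,"dy": 0,"dz": 0,"spin": 0.14},{"dx": 0,"dy": 0,"dz": 0,"spin": 0.14},{"dx": 0,"dy": 0,"dz": 0,"spin": 0}]' --claw 6

```text
time: 1.0
ee_pos: [0.2484, 0.5735, 0.4043]
eef_rot: [0.693, 0.721, -0.0, 0.0]
ft_force: [0.1, 0.9, 0.3]
width: 0.0594
grip_force: 0.0
```

move_arm --steps '[{"dx": -2,"dy": 1,"dz": 0,"spin": 0},{"dx": -4,"dy": 2,"dz": 0,"spin": 0},{"dx": -4,"dy": 2,"dz": 0,"spin": 0},{"dx": -4,"dy": 2,"dz": 0,"spin": 0},{"dx": -4,"dy": 2,"dz": 0,"spin": 0},{"dx": -4,"dy": 2,"dz": 0,"spin": 0},{"dx": -4,"dy": 2,"dz": 0,"spin": 0},{"dx": -4,"dy": 2,"dz": 0,"spin": 0},{"dx": -4,"dy": 2,"dz": 0,"spin": 0},{"dx": -4,"dy": 2,"dz": 0,"spin": 0},{"dx": -4,"dy": 2,"dz": 0,"spin": 0},{"dx": -4,"dy": 2,"dz": 0,"spin": 0}]'

```text
time: 2.2
ee_pos: [0.498, 0.1218, 0.4048]
eef_rot: [0.69, 0.724, 0.0, 0.0]
ft_force: [0.7, 0.6, -0.3]
width: 0.0604
grip_force: 0.0
```

move_arm --steps '[{"dx": -4,"dy": 2,"dz": 0,"spin": 0},{"dx": -4,"dy": 2,"dz": 0,"spin": 0},{"dx": -2,"dy": 1,"dz": 0,"spin": 0},{"dx": 0,"dy": 0,"dz": 0,"spin": 0}]'

```text
time: 2.6
ee_pos: [0.5525, 0.022, 0.4046]
eef_rot: [0.693, 0.721, -0.001, 0.001]
ft_force: [0.5, 0.1, 0.5]
width: 0.0598
grip_force: 0.0
```

Run:
```python
from h import *
a=shot('wrist','w1')
s=telemetry.read_state();print(s['time'],s['ee_pos'],Ro.from_quat(s['eef_rot']).as_matrix().round(3).tolist(),s['joint_positions'].round(2),s['ft_force'],cen(a))
```

```text
2.65 [0.5519357  0.0243576  0.40443932] [[-0.043, 0.999, -0.001], [0.999, 0.043, -0.001], [-0.001, -0.001, -1.0]] [-0.63  0.18  0.57  1.68 -0.1   1.31  0.  ] [ 0.16511251  0.47774023 -0.16529569] [0.54889653 0.10306717 0.38366176]
```

View pics/w1.png

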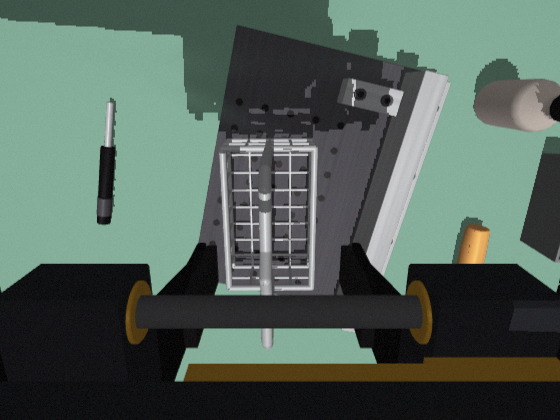

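The wrist view shows the bar running almost vertically at column 265, kink near (265,195) and the near end at (266,345). The rim corners are at (222,150), (316,148), (315,290) and (229,288).

Run:
```python
from h import *
c=load('w1')
for X in [(.548,-.011,.177),(.546,.051,.165),(.55,-.073,.165),(.548,.025,.165)]: print(X,proj(c,X).round(1))
print('bar',[onz(c,u,v,.165).round(4).tolist() for u,v in((265,165),(265,200),(266,270),(267,345))])
print('rim',[onz(c,u,v,.075).round(4).tolist() for u,v in((222,150),(316,148),(315,290),(229,288))])
print('fence front top',[onz(c,u,v,.075).round(4).tolist() for u,v in((424,75),(370,280))],'plate',onz(c,237,26,.025),'stop',[onz(c,u,v,.055).round(4).tolist() for u,v in((342,78),(338,105),(393,115),(402,90))])
```

```text
(0.548, -0.011, 0.177) [269.7 277. ]
(0.546, 0.051, 0.165) [270.2 176.9]
(0.55, -0.073, 0.165) [270.  346.3]
(0.548, 0.025, 0.165) [272. 217.]
bar [[0.5426, 0.0583, 0.165], [0.5432, 0.0361, 0.165], [0.5453, -0.0126, 0.165], [0.5478, -0.072, 0.165]]
rim [[0.5032, 0.0513, 0.075], [0.5826, 0.0562, 0.075], [0.5913, -0.0795, 0.075], [0.5091, -0.0807, 0.075]]
fence front top [[0.6646, 0.1179, 0.075], [0.6426, -0.0667, 0.075]] plate [0.50978658 0.15470347 0.025     ] stop [[0.6027, 0.1136, 0.055], [0.6013, 0.0913, 0.055], [0.6502, 0.0848, 0.055], [0.6551, 0.106, 0.055]]
```

move_arm --steps '[{"dx": 0,"dy": -0.8,"dz": 0,"spin": 0},{"dx": 0,"dy": 0,"dz": 2.5,"spin": 0},{"dx": 0,"dy": 0,"dz": 3,"spin": 0},{"dx": 0,"dy": 0,"dz": 1.8,"spin": 0},{"dx": 0,"dy": 0,"dz": 0,"spin": 0}]'

```text
time: 3.15
ee_pos: [0.542, 0.027, 0.3295]
eef_rot: [0.691, 0.723, -0.002, -0.002]
ft_force: [0.2, 0.8, -0.1]
width: 0.0597
grip_force: 0.0
```

move_arm --steps '[{"dx": 0,"dy": 0,"dz": 0,"spin": 0},{"dx": 0,"dy": 0,"dz": 0,"spin": 0},{"dx": 0,"dy": 0,"dz": 0,"spin": 0},{"dx": 0,"dy": 0,"dz": 0,"spin": 0},{"dx": 0,"dy": 0,"dz": 0,"spin": 0},{"dx": 0,"dy": 0,"dz": 0,"spin": 0},{"dx": 0,"dy": 0,"dz": 0,"spin": 0},{"dx": 0,"dy": 0,"dz": 0,"spin": 0}]' --claw 0 --squeeze 50

```text
time: 3.95
ee_pos: [0.5437, 0.0254, 0.3317]
eef_rot: [0.692, 0.722, 0.0, -0.0]
ft_force: [0.3, 0.6, 0.3]
width: 0.0065
grip_force: 50.0
```

move_arm --steps '[{"dx": 0,"dy": 0,"dz": -0.5,"spin": 0},{"dx": 0,"dy": 0,"dz": -1,"spin": 0},{"dx": 0,"dy": 0,"dz": -2,"spin": 0},{"dx": 0,"dy": 0,"dz": -2,"spin": 0},{"dx": 0,"dy": 0,"dz": -2,"spin": 0},{"dx": 0,"dy": 0,"dz": -2,"spin": 0},{"dx": 0,"dy": 0,"dz": -1,"spin": -0.01},{"dx": 0,"dy": 0,"dz": -0.5,"spin": -0.01},{"dx": 0,"dy": 0,"dz": 0,"spin": 0}]'

```text
time: 4.85
ee_pos: [0.5437, 0.0254, 0.4419]
eef_rot: [0.685, 0.729, 0.0, 0.0]
ft_force: [1.0, -0.5, -2.6]
width: 0.0065
grip_force: 50.0
```

move_arm --steps '[{"dx": -1,"dy": -1,"dz": 0,"spin": 0},{"dx": -2,"dy": -2,"dz": 0,"spin": 0},{"dx": -3,"dy": -2,"dz": 0,"spin": 0},{"dx": -3,"dy": -2,"dz": 0,"spin": 0},{"dx": -3,"dy": -2,"dz": 0,"spin": 0},{"dx": -3,"dy": -2,"dz": 0,"spin": 0},{"dx": -3,"dy": -2,"dz": 0,"spin": 0},{"dx": -3,"dy": -1,"dz": 0,"spin": 0},{"dx": -3,"dy": -1,"dz": 0,"spin": 0},{"dx": -3,"dy": 0,"dz": 0,"spin": 0},{"dx": -2,"dy": 0,"dz": 0,"spin": 0},{"dx": -2,"dy": 0,"dz": 0,"spin": 0}]'

```text
time: 6.05
ee_pos: [0.4117, -0.2947, 0.4408]
eef_rot: [0.685, 0.728, 0.0, -0.001]
ft_force: [-0.4, 0.7, -2.0]
width: 0.0065
grip_force: 50.0
```

move_arm --steps '[{"dx": -2,"dy": 0,"dz": 0,"spin": 0},{"dx": -1,"dy": 0,"dz": 0,"spin": 0},{"dx": -1,"dy": 0,"dz": 0,"spin": 0},{"dx": 0,"dy": 0,"dz": 0,"spin": 0},{"dx": 0,"dy": 0,"dz": 0,"spin": 0},{"dx": 0,"dy": 0,"dz": 0,"spin": 0}]'

```text
time: 6.65
ee_pos: [0.4154, -0.3327, 0.4414]
eef_rot: [0.685, 0.729, 0.0, -0.0]
ft_force: [0.2, -1.0, -3.0]
width: 0.0065
grip_force: 50.0
```

Run:
```python
from h import *
a=shot('wrist','w2');b=shot('scene','s2');c=shot('top','t2')
s=telemetry.read_state();print(s['time'],s['ee_pos'],Ro.from_quat(s['eef_rot']).as_matrix().round(3).tolist(),s['ft_force'],cen(a),s['width'])
o=np.zeros((600,800,3),np.uint8)
o[:300,:400]=cv2.resize(a['img'],(400,300))
o[:300,400:]=cv2.resize(c['img'][100:250,300:500],(400,300),interpolation=cv2.INTER_CUBIC)
o[300:,:400]=cv2.resize(b['img'][200:350,100:300],(400,300),interpolation=cv2.INTER_CUBIC)
cv2.imwrite('pics/c2.png',o[:,:,::-1])
```

```text
6.8 [ 0.41567446 -0.33279048  0.44167752] [[-0.063, 0.998, 0.0], [0.998, 0.063, 0.001], [0.001, 0.0, -1.0]] [ 0.08812844 -0.16761466 -2.24322941] [ 0.41006064 -0.25176288  0.42068332] 0.00616609971508772
```

View pics/c2.png

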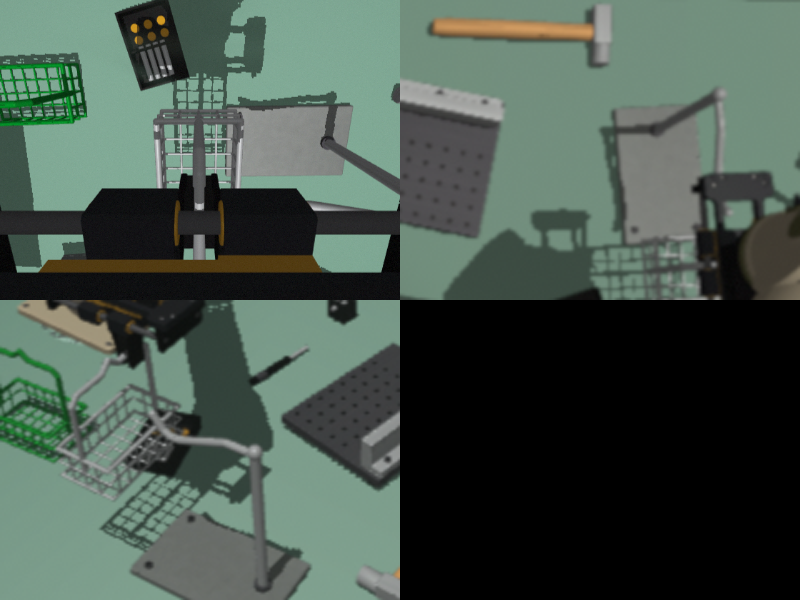

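The basket hangs level in the gripper with the bow window facing the hook, whose tip is at scene crop (150,412). I move it over the tip.

move_arm --steps '[{"dx": -0.4,"dy": 0.5,"dz": 0,"spin": 0},{"dx": 0,"dy": 1,"dz": 0,"spin": 0},{"dx": 0,"dy": 2,"dz": 0,"spin": 0},{"dx": 0,"dy": 2,"dz": 0,"spin": 0},{"dx": 0,"dy": 2,"dz": 0,"spin": 0},{"dx": 0,"dy": 1.5,"dz": 0,"spin": 0},{"dx": 0,"dy": 0.5,"dz": 0,"spin": 0},{"dx": 0,"dy": 0,"dz": 1,"spin": 0},{"dx": 0,"dy": 0,"dz": 1.5,"spin": 0},{"dx": 0,"dy": 0,"dz": 1.5,"spin": 0},{"dx": 0,"dy": 0,"dz": 1,"spin": 0},{"dx": 0,"dy": 0,"dz": 0,"spin": 0}]'

```text
time: 8.0
ee_pos: [0.5102, -0.3309, 0.3898]
eef_rot: [0.685, 0.729, -0.0, -0.001]
ft_force: [0.3, -0.1, -2.8]
width: 0.0063
grip_force: 50.0
```

move_arm --steps '[{"dx": 0,"dy": 0,"dz": 0.5,"spin": 0},{"dx": 0,"dy": 0,"dz": 0.5,"spin": 0},{"dx": 0,"dy": 0,"dz": 0.3,"spin": 0},{"dx": 0,"dy": 0,"dz": 0.2,"spin": 0},{"dx": 0,"dy": 0,"dz": 0,"spin": 0},{"dx": 0,"dy": 0,"dz": 0,"spin": 0}]'

```text
time: 8.6
ee_pos: [0.5108, -0.3313, 0.3769]
eef_rot: [0.685, 0.729, 0.0, 0.0]
ft_force: [-0.9, 1.5, -1.4]
width: 0.0063
grip_force: 50.0
```

Run:
```python
from h import *
b=shot('scene','s3');c=shot('top','t3')
s=telemetry.read_state();print(s['time'],s['ee_pos'],s['ft_force'],s['torque'],s['width'])
o=np.zeros((300,800,3),np.uint8)
o[:,:400]=cv2.resize(b['img'][200:350,100:300],(400,300),interpolation=cv2.INTER_CUBIC)
o[:,400:]=cv2.resize(c['img'][100:250,350:550],(400,300),interpolation=cv2.INTER_CUBIC)
cv2.imwrite('pics/c3.png',o[:,:,::-1])
```

```text
8.7 [ 0.51079876 -0.33127933  0.37690294] [-0.32484486  1.82390206 -1.31724298] [ 0.1579711   0.10795438 -0.02717023] 0.006644461764288218
```

View pics/c3.png

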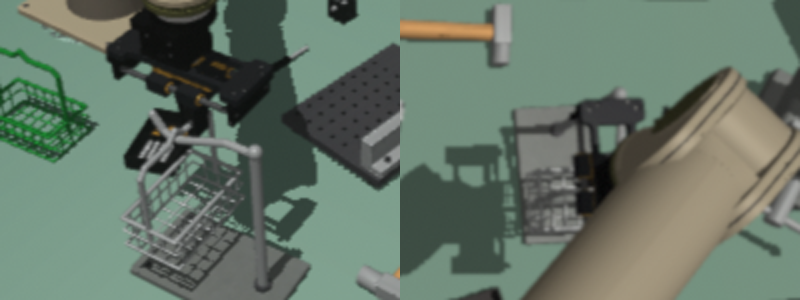

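The bow is over the hook's dip in the scene crop at about (165,135), and the force shows it touching slightly to one side. I nudge it over, seat it and open.

move_arm --steps '[{"dx": 0.2,"dy": 0,"dz": 0,"spin": 0},{"dx": 0,"dy": 0,"dz": 0.2,"spin": 0},{"dx": 0,"dy": 0,"dz": 0,"spin": 0},{"dx": 0,"dy": 0,"dz": 0,"spin": 0}]'

```text
time: 9.1
ee_pos: [0.5106, -0.3299, 0.3753]
eef_rot: [0.685, 0.729, -0.0, 0.001]
ft_force: [-0.5, -4.1, 4.5]
width: 0.0061
grip_force: 50.0
```

move_arm --steps '[{"dx": -0.1,"dy": 0,"dz": -0.1,"spin": 0},{"dx": 0,"dy": 0,"dz": 0,"spin": 0},{"dx": 0,"dy": 0,"dz": 0,"spin": 0}]'

```text
time: 9.4
ee_pos: [0.5108, -0.3303, 0.3757]
eef_rot: [0.685, 0.729, 0.0, 0.0]
ft_force: [0.0, -1.9, 2.7]
width: 0.0064
grip_force: 50.0
```

move_arm --steps '[{"dx": 0,"dy": 0,"dz": 0,"spin": 0},{"dx": 0,"dy": 0,"dz": 0,"spin": 0},{"dx": 0,"dy": 0,"dz": 0,"spin": 0},{"dx": 0,"dy": 0,"dz": 0,"spin": 0}]' --squeeze 5

```text
time: 9.8
ee_pos: [0.5107, -0.3303, 0.3756]
eef_rot: [0.685, 0.729, -0.0, -0.0]
ft_force: [1.3, -3.8, 0.9]
width: 0.0078
grip_force: 5.0
```

move_arm --steps '[{"dx": 0,"dy": 0,"dz": 0,"spin": 0},{"dx": 0,"dy": 0,"dz": 0,"spin": 0},{"dx": 0,"dy": 0,"dz": 0,"spin": 0},{"dx": 0,"dy": 0,"dz": 0,"spin": 0},{"dx": 0,"dy": 0,"dz": 0,"spin": 0},{"dx": 0,"dy": 0,"dz": 0,"spin": 0},{"dx": 0,"dy": 0,"dz": 0,"spin": 0},{"dx": 0,"dy": 0,"dz": 0,"spin": 0},{"dx": 0,"dy": 0,"dz": 0,"spin": 0}]' --claw 5

```text
time: 10.7
ee_pos: [0.5107, -0.3303, 0.3757]
eef_rot: [0.685, 0.729, 0.0, -0.0]
ft_force: [0.4, -0.9, -0.2]
width: 0.0501
grip_force: 0.0
```

move_arm --steps '[{"dx": 0,"dy": 0,"dz": -0.5,"spin": 0},{"dx": 0,"dy": 0,"dz": -1,"spin": 0},{"dx": 0,"dy": 0,"dz": -2,"spin": 0},{"dx": 0,"dy": 0,"dz": -3,"spin": 0},{"dx": 0,"dy": 0,"dz": -3,"spin": 0},{"dx": 0,"dy": 0,"dz": -2,"spin": 0},{"dx": 0,"dy": 0,"dz": 0,"spin": 0}]'

```text
time: 11.4
ee_pos: [0.5105, -0.331, 0.4944]
eef_rot: [0.685, 0.729, 0.001, 0.002]
ft_force: [0.9, -0.9, -0.5]
width: 0.05
grip_force: 0.0
```

move_arm --steps '[{"dx": 1,"dy": 0,"dz": 0,"spin": 0},{"dx": 2,"dy": 0,"dz": 0,"spin": 0},{"dx": 4,"dy": 0.3,"dz": 0,"spin": 0},{"dx": 4,"dy": 0.4,"dz": 0,"spin": 0},{"dx": 4,"dy": 0.4,"dz": 0,"spin": 0},{"dx": 4,"dy": 0.4,"dz": 0,"spin": 0},{"dx": 4,"dy": 0.4,"dz": 0,"spin": 0},{"dx": 4,"dy": 0.4,"dz": 0,"spin": 0},{"dx": 4,"dy": 0.4,"dz": 0,"spin": 0},{"dx": 4,"dy": 0.4,"dz": 0,"spin": 0},{"dx": 4,"dy": 0.4,"dz": 0,"spin": 0},{"dx": 4,"dy": 0.4,"dz": 0,"spin": 0}]' --claw 4

```text
time: 12.6
ee_pos: [0.522, 0.1036, 0.4899]
eef_rot: [0.684, 0.729, -0.0, -0.0]
ft_force: [0.3, -0.4, -0.4]
width: 0.0398
grip_force: 0.0
```

move_arm --steps '[{"dx": 4,"dy": 0.4,"dz": 0.5,"spin": 0},{"dx": 4,"dy": 0.4,"dz": 1,"spin": 0},{"dx": 4,"dy": 0.4,"dz": 1,"spin": 0},{"dx": 4,"dy": 0.4,"dz": 1,"spin": 0},{"dx": 4,"dy": 0.4,"dz": 1,"spin": 0},{"dx": 3,"dy": 0.3,"dz": 1,"spin": 0},{"dx": 2,"dy": 0,"dz": 1,"spin": 0},{"dx": 0.7,"dy": 0,"dz": 1,"spin": -0.05},{"dx": 0,"dy": 0,"dz": 1,"spin": -0.08},{"dx": 0,"dy": 0,"dz": 1,"spin": -0.1},{"dx": 0,"dy": 0,"dz": 0,"spin": -0.06},{"dx": 0,"dy": 0,"dz": 0,"spin": 0}]'

```text
time: 13.8
ee_pos: [0.5296, 0.3587, 0.395]
eef_rot: [0.572, 0.82, -0.001, -0.0]
ft_force: [0.7, 0.9, -0.8]
width: 0.0399
grip_force: 0.0
```

Run:
```python
from h import *
a=shot('wrist','w4');b=shot('scene','s4');c=shot('top','t4')
s=telemetry.read_state();print(s['time'],s['ee_pos'],Ro.from_quat(s['eef_rot']).as_matrix().round(3).tolist(),s['ft_force'])
o=np.zeros((600,800,3),np.uint8)
o[:420,:560]=a['img']
o[:300,560:]=cv2.resize(c['img'][120:220,400:480],(240,300),interpolation=cv2.INTER_CUBIC)
o[300:,560:]=cv2.resize(b['img'][230:350,150:230],(240,300),interpolation=cv2.INTER_CUBIC)
cv2.imwrite('pics/c4.png',o[:,:,::-1])
```

```text
13.95 [0.52989217 0.35898111 0.39583543] [[-0.343, 0.939, 0.0], [0.939, 0.343, 0.0], [-0.0, 0.0, -1.0]] [0.18952436 0.49103383 0.16126934]
```

View pics/c4.png

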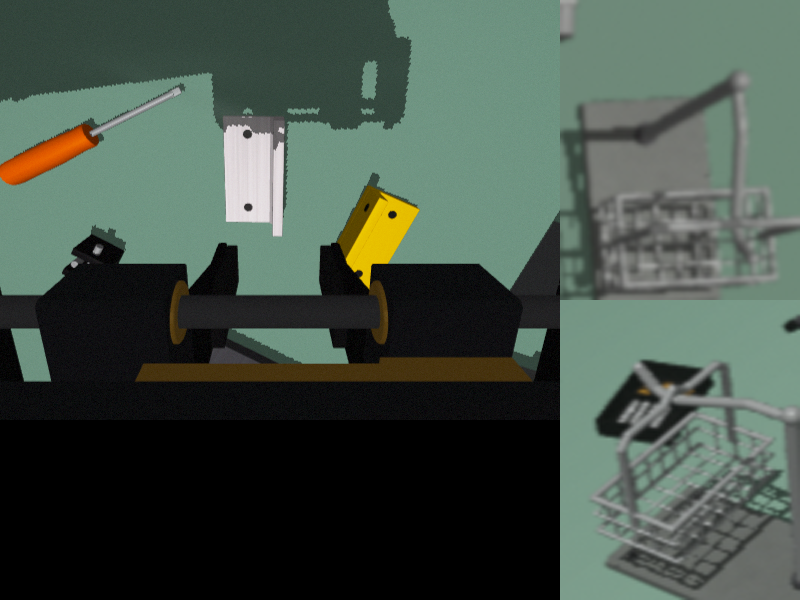

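The basket hangs by its kink on the hook, seen in both views on the right. The bracket's leg top strip runs from about (279,120) to (278,235), foot front edge from (223,117) to (226,221).

Run:
```python
from h import *
c=load('w4');im=c['img'].astype(int)
g=(im.min(2)>120)&(im.max(2)-im.min(2)<35)
for v in range(112,240,12):
    x=np.where(g[v,200:300])[0]+200; print(v,x.min() if len(x) else None,x.max() if len(x) else None, im[v,264:290:1,0].tolist())
for n,l,z in(('legtop',[(279,121),(278.5,235)],.048),('footfront',[(223,117),(226,221)],.010)):
    q=np.array([onz(c,*p,z) for p in l]);d=q[1]-q[0];print(n,q[:,:2].round(4).tolist(),np.linalg.norm(d),np.arctan2(d[1],d[0])+np.pi/2,q.mean(0))
```

```text
112 None None [56, 53, 53, 53, 52, 51, 53, 53, 56, 52, 53, 51, 59, 52, 50, 52, 54, 48, 51, 57, 53, 53, 48, 57, 94, 87]
124 232 245 [103, 103, 98, 98, 101, 104, 91, 89, 88, 82, 95, 94, 98, 100, 101, 98, 98, 102, 101, 99, 76, 56, 51, 54, 59, 112]
136 223 272 [217, 219, 216, 216, 218, 218, 177, 165, 159, 102, 100, 96, 96, 101, 102, 106, 101, 106, 101, 100, 63, 55, 62, 97, 112, 112]
148 223 283 [223, 222, 216, 217, 223, 220, 168, 162, 161, 102, 95, 104, 171, 222, 224, 227, 226, 223, 219, 197, 56, 55, 56, 64, 113, 113]
160 224 283 [222, 226, 222, 221, 223, 219, 163, 164, 166, 181, 224, 219, 221, 226, 227, 227, 226, 223, 220, 189, 51, 53, 54, 84, 108, 110]
172 224 283 [225, 223, 223, 224, 225, 220, 166, 166, 164, 193, 220, 222, 224, 227, 227, 228, 223, 225, 222, 161, 54, 58, 60, 110, 113, 110]
184 224 282 [227, 227, 226, 223, 227, 211, 166, 166, 141, 211, 223, 222, 225, 228, 228, 226, 222, 225, 218, 102, 51, 54, 80, 113, 109, 115]
196 225 282 [228, 226, 227, 226, 226, 210, 165, 166, 145, 216, 221, 223, 227, 227, 227, 227, 224, 222, 206, 68, 55, 59, 113, 112, 113, 111]
208 225 282 [228, 228, 229, 225, 226, 215, 170, 165, 127, 221, 220, 226, 227, 226, 227, 225, 224, 221, 196, 50, 57, 108, 113, 113, 110, 112]
220 225 282 [228, 226, 228, 229, 227, 200, 172, 167, 145, 226, 219, 225, 227, 227, 226, 224, 221, 219, 176, 112, 111, 111, 111, 114, 112, 110]
232 272 282 [112, 112, 113, 114, 109, 110, 116, 112, 140, 229, 220, 226, 227, 226, 225, 224, 221, 217, 136, 111, 113, 110, 111, 114, 112, 115]
legtop [[0.5106, 0.4096], [0.5472, 0.3087]] 0.10735169896486636 0.34795352815002256 [0.52889734 0.35915666 0.048     ]
footfront [[0.4592, 0.3915], [0.4948, 0.2898]] 0.10771265046912709 0.3365746031236099 [0.47700432 0.3406274  0.01      ]
```

move_arm --steps '[{"dx": 0,"dy": 0,"dz": 2,"spin": 0},{"dx": 0,"dy": 0,"dz": 3,"spin": 0},{"dx": 0,"dy": 0,"dz": 4,"spin": 0},{"dx": 0,"dy": 0,"dz": 4,"spin": 0},{"dx": 0,"dy": 0,"dz": 3,"spin": 0},{"dx": 0,"dy": 0,"dz": 2,"spin": 0},{"dx": 0,"dy": 0,"dz": 1,"spin": 0},{"dx": 0,"dy": 0,"dz": 0.6,"spin": 0},{"dx": 0,"dy": 0,"dz": 0,"spin": 0}]'

```text
time: 14.85
ee_pos: [0.5301, 0.3593, 0.1999]
eef_rot: [0.573, 0.82, 0.0, 0.0]
ft_force: [-0.1, 0.6, -0.8]
width: 0.0399
grip_force: 0.0
```

move_arm --steps '[{"dx": 0,"dy": 0,"dz": 0,"spin": 0},{"dx": 0,"dy": 0,"dz": 0,"spin": 0},{"dx": 0,"dy": 0,"dz": 0,"spin": 0},{"dx": 0,"dy": 0,"dz": 0,"spin": 0},{"dx": 0,"dy": 0,"dz": 0,"spin": 0},{"dx": 0,"dy": 0,"dz": 0,"spin": 0},{"dx": 0,"dy": 0,"dz": 0,"spin": 0},{"dx": 0,"dy": 0,"dz": 0,"spin": 0}]' --claw 0 --squeeze 30

```text
time: 15.65
ee_pos: [0.53, 0.3593, 0.2]
eef_rot: [0.572, 0.82, 0.0, -0.0]
ft_force: [-3.3, -1.3, 5.2]
width: 0.0095
grip_force: 29.9
```

move_arm --steps '[{"dx": 0,"dy": 0,"dz": -0.5,"spin": 0},{"dx": 0,"dy": 0,"dz": -1,"spin": 0},{"dx": 0,"dy": 0,"dz": -2,"spin": 0},{"dx": 0,"dy": 0,"dz": -2,"spin": 0},{"dx": 0,"dy": 0,"dz": -2,"spin": 0},{"dx": 0,"dy": 0,"dz": -2,"spin": 0},{"dx": 0,"dy": 0,"dz": -0.5,"spin": 0},{"dx": 0,"dy": 0,"dz": 0,"spin": 0},{"dx": 0,"dy": 0,"dz": 0,"spin": 0}]'

```text
time: 16.55
ee_pos: [0.5297, 0.3591, 0.2988]
eef_rot: [0.572, 0.82, -0.001, -0.0]
ft_force: [0.4, -0.4, -3.9]
width: 0.0099
grip_force: 29.9
```

Run:
```python
from h import *
s=telemetry.read_state();M=Ro.from_quat(s['eef_rot']).as_matrix();print(s['time'],s['ee_pos'],M.round(3).tolist(),s['ft_force'])
ya=np.arctan2(M[1,1],M[0,1]);print('tool y ang',ya)
# fixture from unobstructed top view t4: residuals by eye-free: refine edges
c=load('t4');g=cv2.cvtColor(c['img'],cv2.COLOR_RGB2GRAY)
yaw=-.163;C=np.array([.660,.086,.025])
R=lambda w:np.array([[np.cos(w),-np.sin(w),0],[np.sin(w),np.cos(w),0],[0,0,1]])
def edge(p,dirn,rng=.012):
    t=np.arange(-rng,rng,.0005);v=[]
    for k in t:
        u=proj(c,C+R(yaw)@(np.array(p)+k*np.array(dirn)));v.append(cv2.getRectSubPix(g.astype(np.float32),(1,1),tuple(map(float,u)))[0,0])
    d=np.gradient(np.array(v));i=np.argmax(abs(d));return round(t[i]*1000,1),round(float(d[i]),1)
print('fence front bottom/top edges')
for y in(-.03,-.07,-.11,-.15,-.19): print(y,'top back',edge((.02,y,.05),(1,0,0)),'plate front',edge((-.16,y,0),(1,0,0)),'fence foot',edge((0,y,0.0),(1,0,0)))
for x in(-.15,-.12,-.09,-.06): print(x,'plate left',edge((x,.045,0),(0,1,0)),'plate right',edge((x,-.215,0),(0,1,0)))
for x in(-.045,-.03,-.015): print(x,'stop top face edge',edge((x,0,.03),(0,1,0)))
cv2.imwrite('pics/f4.png',cv2.resize(c['img'][125:225,240:360],(720,600),interpolation=cv2.INTER_CUBIC)[:,:,::-1])
```

```text
16.55 [0.52969316 0.35910862 0.29875336] [[-0.345, 0.939, -0.001], [0.939, 0.345, -0.001], [-0.0, -0.001, -1.0]] [ 0.35350458 -0.41189361 -3.91575417]
tool y ang 0.35207498022152367
fence front bottom/top edges
-0.03 top back (np.float64(9.5), -2.9) plate front (np.float64(-3.0), -4.8) fence foot (np.float64(9.5), 6.8)
-0.07 top back (np.float64(10.0), -3.1) plate front (np.float64(-4.0), -5.4) fence foot (np.float64(8.0), 7.3)
-0.11 top back (np.float64(9.0), -4.0) plate front (np.float64(-5.0), -4.6) fence foot (np.float64(9.5), 7.7)
-0.15 top back (np.float64(8.0), -3.4) plate front (np.float64(-6.0), -4.4) fence foot (np.float64(10.0), 7.6)
-0.19 top back (np.float64(7.0), -3.7) plate front (np.float64(-6.5), -5.1) fence foot (np.float64(8.5), 7.4)
-0.15 plate left (np.float64(5.5), 3.7) plate right (np.float64(2.0), -3.4)
-0.12 plate left (np.float64(5.5), 3.6) plate right (np.float64(1.0), -3.4)
-0.09 plate left (np.float64(5.5), 3.9) plate right (np.float64(1.5), -3.3)
-0.06 plate left (np.float64(4.0), 4.5) plate right (np.float64(0.0), -3.5)
-0.045 stop top face edge (np.float64(-2.0), 7.2)
-0.03 stop top face edge (np.float64(-0.5), 7.1)
-0.015 stop top face edge (np.float64(-2.0), 6.6)
```

Run:
```python
from h import *
yaw=-.18;C=np.array([.661,.085,.025])
c,s=np.cos(yaw),np.sin(yaw);R=np.array([[c,-s,0],[s,c,0],[0,0,1]])
L=[[(-.16,.045,0),(-.16,-.215,0)],[(-.16,.045,0),(.04,.045,0)],[(0,.04,.05),(0,-.21,.05)],[(.02,.04,.05),(.02,-.21,.05)],[(0,0,0),(0,-.2,0)],[(-.055,0,.03),(-.005,0,.03)],[(-.055,.022,.03),(-.055,0,.03)],[(-.16,-.215,0),(.04,-.215,0)],[(-.055,0,.0),(-.005,0,.0)]]
o=[]
for f,(x0,y0,w,h,k) in(('t4',(245,125,110,100,3.6)),('w1',(200,10,260,390,1.5))):
    q=load(f);im=cv2.resize(q['img'][y0:y0+h,x0:x0+w],None,fx=k,fy=k,interpolation=cv2.INTER_CUBIC)
    for a,b in L:
        p=[tuple(int(round((z+.5-o0)*k)) for z,o0 in zip(proj(q,C+R@np.array(t)),(x0,y0))) for t in(a,b)]
        cv2.line(im,*p,(255,0,0),1)
    t=np.zeros((600,400,3),np.uint8);im=im[:600,:400];t[:im.shape[0],:im.shape[1]]=im;o.append(t)
cv2.imwrite('pics/f5.png',np.hstack(o)[:,:,::-1])
```

```text
(no output)
```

View pics/f5.png

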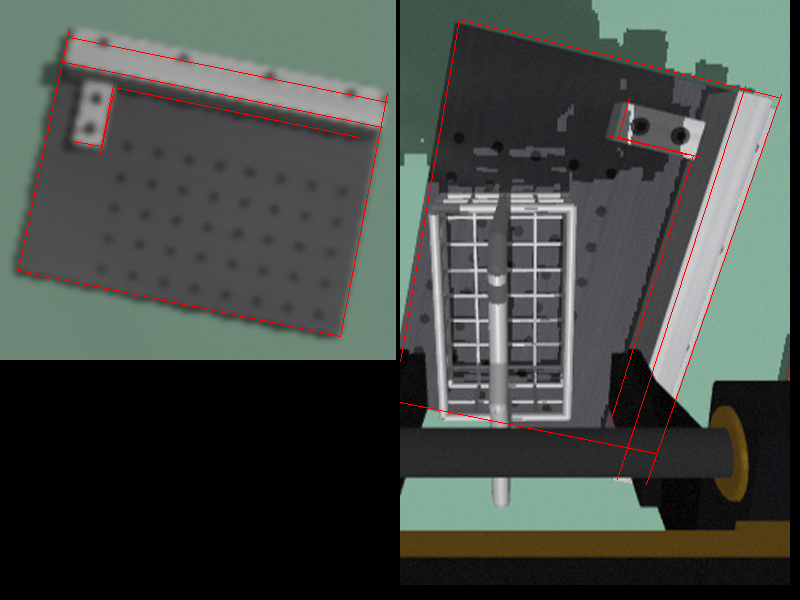

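The overlay fits the plate, fence and stop block to about 2 mm: corner at (0.661, 0.085), yaw -0.18. I carry the bracket over the plate.

move_arm --steps '[{"dx": 0,"dy": 0,"dz": 0,"spin": 0.06},{"dx": 0,"dy": 0,"dz": 0,"spin": 0.1},{"dx": 0,"dy": 0,"dz": 0,"spin": 0.12},{"dx": 0,"dy": 0,"dz": 0,"spin": 0.12},{"dx": 0,"dy": 0,"dz": 0,"spin": 0.09},{"dx": 0,"dy": 0,"dz": 0,"spin": 0.04},{"dx": 0,"dy": 0,"dz": 0,"spin": 0}]'

```text
time: 17.25
ee_pos: [0.5297, 0.3592, 0.2984]
eef_rot: [0.767, 0.641, -0.001, 0.0]
ft_force: [0.0, -0.4, -2.2]
width: 0.0097
grip_force: 29.9
```

move_arm --steps '[{"dx": -1,"dy": 0.5,"dz": 0,"spin": 0},{"dx": -2,"dy": 1,"dz": 0,"spin": 0},{"dx": -3.5,"dy": 1.5,"dz": 0,"spin": 0},{"dx": -3.5,"dy": 1.5,"dz": 0,"spin": 0},{"dx": -3.5,"dy": 1.5,"dz": 0,"spin": 0},{"dx": -3.5,"dy": 1.5,"dz": 0,"spin": 0},{"dx": -3.5,"dy": 1.5,"dz": 0,"spin": 0},{"dx": -3.5,"dy": 1.5,"dz": 0,"spin": 0},{"dx": -3,"dy": 1.2,"dz": 0,"spin": 0},{"dx": -2,"dy": 1,"dz": 0,"spin": 0},{"dx": -1.9,"dy": 0.6,"dz": 0,"spin": 0},{"dx": 0,"dy": 0,"dz": 0,"spin": 0}]'

```text
time: 18.45
ee_pos: [0.606, 0.0268, 0.2997]
eef_rot: [0.769, 0.64, -0.001, 0.001]
ft_force: [-0.9, -0.1, -2.3]
width: 0.0098
grip_force: 29.9
```

move_arm --steps '[{"dx": 0,"dy": 0,"dz": 1,"spin": 0},{"dx": 0,"dy": 0,"dz": 2,"spin": 0},{"dx": 0,"dy": 0,"dz": 1.5,"spin": 0},{"dx": 0,"dy": 0,"dz": 0.5,"spin": 0},{"dx": 0,"dy": 0,"dz": 0,"spin": 0},{"dx": 0,"dy": 0,"dz": 0,"spin": 0}]'

```text
time: 19.05
ee_pos: [0.6064, 0.0317, 0.2501]
eef_rot: [0.767, 0.642, 0.0, 0.0]
ft_force: [0.6, -0.2, -2.2]
width: 0.0098
grip_force: 29.9
```

```bash
cat >> h.py <<'E'
def fix():
    s=telemetry.read_state();M=Ro.from_quat(s['eef_rot']).as_matrix();w=-.18
    x=np.array([np.cos(w),np.sin(w),0]);y=np.array([-np.sin(w),np.cos(w),0]);d=s['ee_pos']-[.661,.085,.025]
    print('t',s['time'],'corner xy mm',(d@x*1000).round(1),(d@y*1000).round(1),'z',s['ee_pos'][2].round(4),'toolyang',np.arctan2(M[1,1],M[0,1]).round(3),'F fence/y/z',(s['ft_force']@x).round(1),(s['ft_force']@y).round(1),s['ft_force'][2].round(1),'w',s['width'].round(4))
E
python3 -c "
from h import *
fix()"
```

```text
Traceback (most recent call last):
  File "h.py", line 23, in fix
    print('t',s['time'],'corner xy mm',(d@x*1000).round(1),(d@y*1000).round(1),'z',s['ee_pos'][2].round(4),'toolyang',np.arctan2(M[1,1],M[0,1]).round(3),'F fence/y/z',(s['ft_force']@x).round(1),(s['ft_force']@y).round(1),s['ft_force'][2].round(1),'w',s['width'].round(4))
                                                                                                                                                                                                                                                           ^^^^^^^^^^^^^^^^
AttributeError: 'float' object has no attribute 'round'
```

move_arm --steps '[{"dx": 0,"dy": 0,"dz": 0.8,"spin": 0},{"dx": 0,"dy": 0,"dz": 0.8,"spin": 0},{"dx": 0,"dy": 0,"dz": 0.5,"spin": 0},{"dx": 0,"dy": 0,"dz": 0.3,"spin": 0},{"dx": 0,"dy": 0,"dz": 0,"spin": 0},{"dx": 0,"dy": 0,"dz": 0,"spin": 0}]'

```text
time: 19.65
ee_pos: [0.6063, 0.0315, 0.2258]
eef_rot: [0.767, 0.641, 0.0, 0.0]
ft_force: [1.4, -0.6, -3.2]
width: 0.0097
grip_force: 30.0
```

move_arm --steps '[{"dx": 0.2,"dy": 0,"dz": 0,"spin": 0},{"dx": 0.2,"dy": 0,"dz": 0,"spin": 0},{"dx": 0.1,"dy": 0,"dz": 0,"spin": 0},{"dx": 0,"dy": 0,"dz": 0,"spin": 0},{"dx": 0,"dy": 0,"dz": 0,"spin": 0}]'

```text
time: 20.15
ee_pos: [0.6071, 0.0365, 0.2258]
eef_rot: [0.767, 0.641, 0.0, -0.0]
ft_force: [-0.3, 0.7, -2.4]
width: 0.0099
grip_force: 30.0
```

```bash
sed -i "s/s\['width'\].round(4)/s['width']/" h.py; python3 -c "
from h import *
fix()"
```

```text
t 20.15 corner xy mm -44.4 -57.3 z 0.2258 toolyang -0.178 F fence/y/z -0.4 0.6 -2.4 w 0.009897181837333287
```

Not yet touching the plate or the stop. I creep on in +y.

move_arm --steps '[{"dx": 0.1,"dy": 0,"dz": 0,"spin": 0},{"dx": 0.1,"dy": 0,"dz": 0,"spin": 0},{"dx": 0.1,"dy": 0,"dz": 0,"spin": 0},{"dx": 0,"dy": 0,"dz": 0,"spin": 0},{"dx": 0,"dy": 0,"dz": 0,"spin": 0}]'

```text
time: 20.65
ee_pos: [0.6073, 0.0371, 0.2258]
eef_rot: [0.768, 0.641, -0.001, 0.001]
ft_force: [-3.1, -7.6, 0.4]
width: 0.0098
grip_force: 30.0
```

move_arm --steps '[{"dx": 0.1,"dy": 0,"dz": 0,"spin": 0},{"dx": 0.1,"dy": 0,"dz": 0,"spin": 0},{"dx": 0,"dy": 0,"dz": 0,"spin": 0},{"dx": 0,"dy": 0,"dz": 0,"spin": 0}]'

```text
time: 21.05
ee_pos: [0.6074, 0.0375, 0.2258]
eef_rot: [0.768, 0.64, -0.002, 0.001]
ft_force: [-4.6, -12.9, 2.4]
width: 0.0096
grip_force: 30.0
```

Stop contact felt at about 8 N. I ease off, settle it on the plate and release.

move_arm --steps '[{"dx": -0.3,"dy": 0,"dz": 0,"spin": 0},{"dx": 0,"dy": 0,"dz": 0.1,"spin": 0},{"dx": 0,"dy": 0,"dz": 0.1,"spin": 0},{"dx": 0,"dy": 0,"dz": 0,"spin": 0},{"dx": 0,"dy": 0,"dz": 0,"spin": 0}]'

```text
time: 21.55
ee_pos: [0.6074, 0.0368, 0.2249]
eef_rot: [0.768, 0.641, -0.0, 0.0]
ft_force: [-6.8, -7.4, 11.5]
width: 0.0099
grip_force: 30.0
```

move_arm --steps '[{"dx": 0,"dy": 0,"dz": 0,"spin": 0},{"dx": 0,"dy": 0,"dz": 0,"spin": 0},{"dx": 0,"dy": 0,"dz": 0,"spin": 0},{"dx": 0,"dy": 0,"dz": 0,"spin": 0},{"dx": 0,"dy": 0,"dz": 0,"spin": 0},{"dx": 0,"dy": 0,"dz": 0,"spin": 0}]' --claw 2.6

```text
time: 22.15
ee_pos: [0.6074, 0.0386, 0.2237]
eef_rot: [0.767, 0.642, 0.0, -0.0]
ft_force: [-0.2, 0.6, -0.6]
width: 0.026
grip_force: 0.0
```

```bash
python3 -c "
from h import *
fix()"
```

```text
t 22.15 corner xy mm -44.4 -55.3 z 0.2237 toolyang -0.178 F fence/y/z -0.3 0.5 -0.6 w 0.026031102302174286
```

move_arm --steps '[{"dx": 0,"dy": 0,"dz": -0.5,"spin": 0},{"dx": 0,"dy": 0,"dz": -1.5,"spin": 0},{"dx": 0,"dy": 0,"dz": -3,"spin": 0},{"dx": 0,"dy": 0,"dz": -3,"spin": 0},{"dx": 0,"dy": -1.5,"dz": -1,"spin": 0},{"dx": 0,"dy": -2.3,"dz": 0,"spin": 0},{"dx": 0,"dy": 0,"dz": 0,"spin": 0}]'

```text
time: 22.85
ee_pos: [0.5687, 0.0453, 0.3153]
eef_rot: [0.767, 0.642, 0.001, -0.001]
ft_force: [1.1, 0.5, 0.2]
width: 0.0258
grip_force: 0.0
```

move_arm --steps '[{"dx": 0,"dy": 0,"dz": 0,"spin": -0.1},{"dx": 0,"dy": 0,"dz": 0,"spin": -0.14},{"dx": 0,"dy": 0,"dz": 0,"spin": -0.14},{"dx": 0,"dy": 0,"dz": 0,"spin": -0.14},{"dx": 0,"dy": 0,"dz": 0,"spin": -0.14},{"dx": 0,"dy": 0,"dz": 0,"spin": -0.14},{"dx": 0,"dy": 0,"dz": 0,"spin": -0.14},{"dx": 0,"dy": 0,"dz": 0,"spin": -0.14},{"dx": 0,"dy": 0,"dz": 0,"spin": -0.14},{"dx": 0,"dy": 0,"dz": 0,"spin": -0.14},{"dx": 0,"dy": 0,"dz": 0,"spin": -0.14},{"dx": 0,"dy": 0,"dz": 0,"spin": -0.07}]' --claw 4

```text
time: 24.05
ee_pos: [0.5705, 0.0448, 0.3146]
eef_rot: [0.087, 0.996, 0.0, 0.0]
ft_force: [0.4, 0.6, -0.4]
width: 0.04
grip_force: 0.0
```

move_arm --steps '[{"dx": 0,"dy": 0,"dz": 0,"spin": 0},{"dx": 0,"dy": 0,"dz": 0,"spin": 0}]'

```text
time: 24.25
ee_pos: [0.5703, 0.0449, 0.3142]
eef_rot: [0.091, 0.996, 0.0, 0.0]
ft_force: [0.5, 0.4, -0.5]
width: 0.0399
grip_force: 0.0
```

Run:
```python
from h import *
a=shot('wrist','w6');c=shot('top','t6');d=shot('scene','s6');fix();print(telemetry.read_state()['joint_positions'].round(2))
o=np.zeros((600,800,3),np.uint8);o[:420,:560]=a['img']
o[:300,560:]=cv2.resize(c['img'][130:230,270:350],(240,300));o[300:,560:]=cv2.resize(d['img'][210:300,240:312],(240,300))
cv2.imwrite('pics/c6.png',o[:,:,::-1])
```

```text
t 24.4 corner xy mm -82.3 -55.5 z 0.3139 toolyang 1.391 F fence/y/z -0.4 0.1 -0.2 w 0.04037248515991081
[-0.53  0.3   0.44  1.74 -0.14  1.14  1.34]
```

View pics/c6.png

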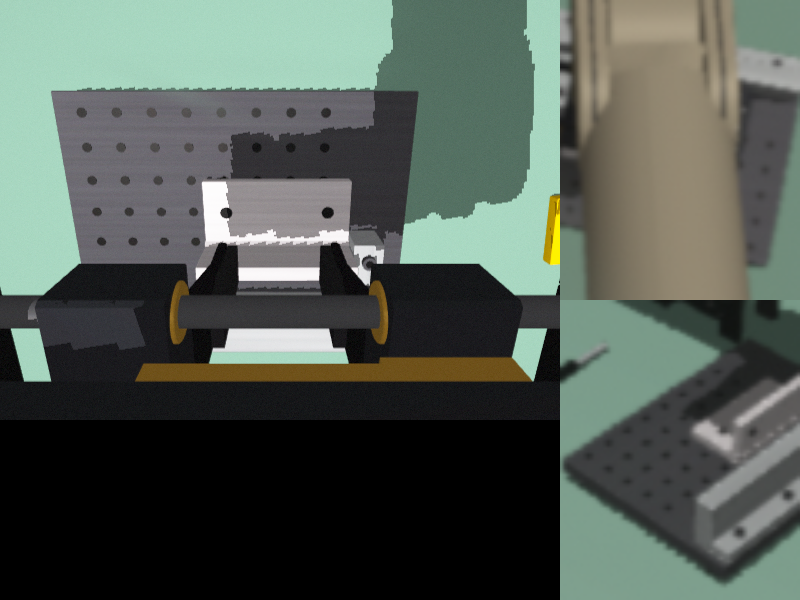

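The bracket stands on its foot, its right end beside the stop block at (355,250), leg towards the fence and fingers lined up over the foot. I descend to the foot.

move_arm --steps '[{"dx": 0,"dy": 0,"dz": 1.5,"spin": 0},{"dx": -0.5,"dy": 0,"dz": 3,"spin": 0},{"dx": 0,"dy": 0,"dz": 2.5,"spin": 0},{"dx": 0,"dy": 0,"dz": 1.5,"spin": 0},{"dx": 0,"dy": 0,"dz": 0.8,"spin": 0},{"dx": 0,"dy": 0,"dz": 0.3,"spin": 0},{"dx": 0,"dy": 0,"dz": 0,"spin": 0},{"dx": 0,"dy": 0,"dz": 0,"spin": 0}]'

```text
time: 25.2
ee_pos: [0.5753, 0.0443, 0.2185]
eef_rot: [0.089, 0.996, 0.0, 0.001]
ft_force: [-0.6, -0.4, 1.3]
width: 0.04
grip_force: 0.0
```

```bash
python3 -c "
from h import *
fix()"
```

```text
t 25.2 corner xy mm -77.0 -55.4 z 0.2185 toolyang 1.392 F fence/y/z -0.5 -0.5 1.3 w 0.039974864596636836
```

move_arm --steps '[{"dx": -0.5,"dy": 0,"dz": 0,"spin": 0},{"dx": -0.5,"dy": 0,"dz": 0,"spin": 0},{"dx": -0.3,"dy": 0,"dz": 0.1,"spin": 0},{"dx": -0.3,"dy": 0,"dz": 0.15,"spin": 0},{"dx": -0.3,"dy": 0,"dz": 0,"spin": 0},{"dx": 0,"dy": 0,"dz": 0,"spin": 0},{"dx": 0,"dy": 0,"dz": 0,"spin": 0}]'

```text
time: 25.9
ee_pos: [0.5945, 0.0407, 0.2176]
eef_rot: [0.089, 0.996, 0.001, 0.001]
ft_force: [-8.7, 0.2, 23.5]
width: 0.0403
grip_force: 11.7
```

```bash
python3 -c "
from h import *
fix()"
```

```text
t 25.9 corner xy mm -57.5 -55.5 z 0.2176 toolyang 1.392 F fence/y/z -8.6 -1.4 23.5 w 0.04034223895576118
```

move_arm --steps '[{"dx": -0.3,"dy": 0,"dz": -0.1,"spin": 0},{"dx": -0.4,"dy": 0,"dz": 0,"spin": 0},{"dx": -0.4,"dy": 0,"dz": 0,"spin": 0},{"dx": -0.4,"dy": 0,"dz": 0,"spin": 0},{"dx": 0,"dy": 0,"dz": 0,"spin": 0}]'

```text
time: 26.4
ee_pos: [0.6093, 0.038, 0.2177]
eef_rot: [0.089, 0.996, 0.0, 0.001]
ft_force: [-3.7, 0.1, 12.1]
width: 0.0402
grip_force: 6.6
```

```bash
python3 -c "
from h import *
fix()"
```

```text
t 26.4 corner xy mm -42.4 -55.5 z 0.2177 toolyang 1.392 F fence/y/z -3.6 -0.6 12.1 w 0.040160385089373155
```

move_arm --steps '[{"dx": -0.4,"dy": 0,"dz": 0,"spin": 0},{"dx": -0.4,"dy": 0,"dz": 0,"spin": 0},{"dx": -0.4,"dy": 0,"dz": 0,"spin": 0},{"dx": -0.3,"dy": 0,"dz": 0,"spin": 0},{"dx": -0.2,"dy": 0,"dz": 0,"spin": 0},{"dx": 0,"dy": 0,"dz": 0,"spin": 0},{"dx": 0,"dy": 0,"dz": 0,"spin": 0}]'

```text
time: 27.1
ee_pos: [0.6243, 0.0353, 0.2176]
eef_rot: [0.089, 0.996, 0.001, -0.002]
ft_force: [-18.5, 1.3, 24.4]
width: 0.0399
grip_force: 12.4
```

Run:
```python
from h import *
fix();shot('wrist','w7');shot('scene','s7')
```

```text
t 27.1 corner xy mm -27.2 -55.5 z 0.2176 toolyang 1.392 F fence/y/z -18.4 -2.0 24.4 w 0.03985253647689454
```

move_arm --steps '[{"dx": -0.1,"dy": 0.1,"dz": 0,"spin": 0},{"dx": -0.1,"dy": 0.1,"dz": 0,"spin": 0},{"dx": 0,"dy": 0.1,"dz": 0,"spin": 0},{"dx": 0,"dy": 0,"dz": 0,"spin": 0},{"dx": 0,"dy": 0,"dz": 0,"spin": 0}]'

```text
time: 27.7
ee_pos: [0.6266, 0.0361, 0.2176]
eef_rot: [0.09, 0.996, -0.001, -0.002]
ft_force: [-18.8, -5.0, 25.8]
width: 0.0401
grip_force: 12.9
```

Run:
```python
from h import *
fix();a=shot('wrist','w8');d=shot('scene','s8')
o=np.zeros((600,800,3),np.uint8)
o[:300]=cv2.resize(a['img'][170:350,140:440],(800,480),interpolation=cv2.INTER_CUBIC)[:300]
o[300:,:400]=cv2.resize(d['img'][215:290,240:340],(400,300),interpolation=cv2.INTER_CUBIC)
yaw=-.18;C=np.array([.661,.085,.025]);c,s=np.cos(yaw),np.sin(yaw);R=np.array([[c,-s,0],[s,c,0],[0,0,1]])
for n,X in(('foot front L',(-.06,-.11,.01)),('foot front R',(-.06,0,.01)),('leg top inner L',(-.01,-.11,.048)),('leg top inner R',(-.01,0,.048)),('fence top front -.2',(0,-.2,.05)),('stop front top',(-.055,0,.03))):
    u=proj(a,C+R@np.array(X));print(n,u.round(0),((u-[140,170])*800/300).round(0))
t=np.array(load('s8')['img'])
cv2.imwrite('pics/c8.png',o[:,:,::-1])
```

```text
t 27.7 corner xy mm -25.1 -54.3 z 0.2176 toolyang 1.391 F fence/y/z -17.6 -8.3 25.8 w 0.04014047747041271
foot front L [160. 197.] [52. 72.]
foot front R [398. 197.] [687.  72.]
leg top inner L [142. 342.] [  5. 460.]
leg top inner R [415. 343.] [734. 460.]
fence top front -.2 [-79. 366.] [-583.  524.]
stop front top [412. 222.] [724. 138.]
```

View pics/c8.png

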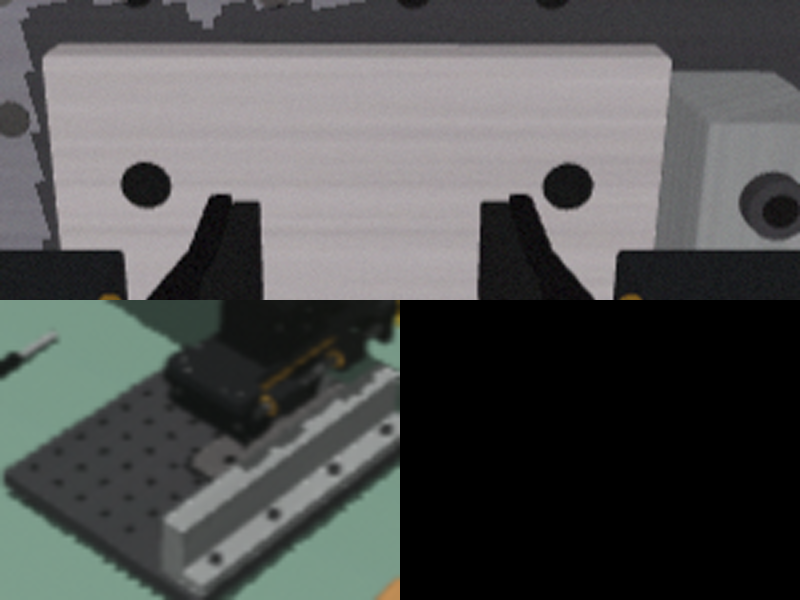

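The foot front edge (crop v 57) and right end (u 670) match home when referred to the stop block's own edge, which shows the same offset. I push on to confirm it is hard against the fence.

move_arm --steps '[{"dx": -0.1,"dy": 0,"dz": -0.05,"spin": 0},{"dx": -0.1,"dy": 0,"dz": 0,"spin": 0},{"dx": 0,"dy": 0,"dz": 0,"spin": 0},{"dx": 0,"dy": 0,"dz": 0,"spin": 0}]'

```text
time: 28.2
ee_pos: [0.6289, 0.0365, 0.2177]
eef_rot: [0.09, 0.996, -0.0, -0.002]
ft_force: [-14.9, -2.1, 17.6]
width: 0.0395
grip_force: 11.1
```

```bash
python3 -c "
from h import *
fix()"
```

```text
t 28.2 corner xy mm -22.9 -53.5 z 0.2177 toolyang 1.391 F fence/y/z -14.3 -4.8 17.6 w 0.03952209835268836
```

move_arm --steps '[{"dx": -0.1,"dy": 0,"dz": 0,"spin": 0},{"dx": -0.1,"dy": 0,"dz": 0,"spin": 0},{"dx": 0,"dy": 0,"dz": 0,"spin": 0},{"dx": 0,"dy": 0,"dz": 0,"spin": 0}]'

```text
time: 28.6
ee_pos: [0.6297, 0.0364, 0.2177]
eef_rot: [0.09, 0.996, -0.0, -0.004]
ft_force: [-25.7, -0.8, 28.0]
width: 0.0399
grip_force: 19.4
```

```bash
python3 -c "
from h import *
fix();a=shot('wrist','w9')
g0=load('w8')['img'];g1=a['img']
for g in (g0,g1):
    print([int(np.where(g[180:200,u].astype(int).min(1)>140)[0][0])+180 for u in (180,220,260,300,340,370)])
"
```

```text
t 28.6 corner xy mm -22.1 -53.4 z 0.2177 toolyang 1.391 F fence/y/z -25.2 -5.4 28.0 w 0.03989979741279924
[190, 191, 191, 191, 191, 191]
[186, 185, 186, 186, 186, 186]
```

move_arm --steps '[{"dx": -0.05,"dy": 0,"dz": -0.15,"spin": 0},{"dx": -0.05,"dy": 0,"dz": 0,"spin": 0},{"dx": 0,"dy": 0,"dz": 0,"spin": 0},{"dx": 0,"dy": 0,"dz": 0,"spin": 0}]'

```text
time: 29.05
ee_pos: [0.63, 0.0364, 0.2177]
eef_rot: [0.09, 0.996, -0.0, -0.005]
ft_force: [-25.2, -0.5, 18.7]
width: 0.0401
grip_force: 18.0
```

```bash
python3 -c "
from h import *
fix();a=shot('wrist','w10')
g=a['img'];print([int(np.where(g[175:200,u].astype(int).min(1)>140)[0][0])+175 for u in (180,220,260,300,340,370)])
"
```

```text
t 29.05 corner xy mm -21.8 -53.4 z 0.2177 toolyang 1.391 F fence/y/z -24.7 -5.0 18.7 w 0.0401277345645257
[186, 185, 186, 186, 186, 186]
```

```bash
python3 -c "
from h import *
g=load('w10')['img']
for v in (190,200,210,220,230): print(v,g[v,380:410,0].tolist())
g=load('w8')['img']
for v in (205,225): print(v,g[v,380:410,0].tolist())
"
```

```text
190 [165, 165, 162, 166, 165, 165, 167, 167, 164, 157, 59, 53, 57, 54, 55, 56, 56, 56, 54, 58, 53, 56, 53, 58, 55, 55, 52, 52, 52, 54]
200 [170, 166, 170, 169, 168, 168, 166, 167, 156, 96, 104, 105, 108, 108, 106, 110, 113, 109, 113, 116, 113, 112, 116, 111, 110, 110, 112, 112, 112, 112]
210 [169, 170, 169, 169, 166, 166, 167, 160, 94, 102, 100, 102, 99, 104, 103, 98, 106, 100, 99, 103, 106, 101, 106, 110, 118, 122, 125, 124, 121, 121]
220 [166, 164, 169, 167, 165, 164, 159, 107, 103, 104, 104, 101, 102, 103, 100, 105, 101, 99, 105, 101, 103, 108, 110, 122, 135, 134, 134, 127, 131, 129]
230 [161, 159, 161, 162, 162, 154, 111, 104, 106, 104, 100, 102, 105, 105, 99, 95, 101, 102, 104, 99, 106, 111, 131, 132, 136, 136, 131, 132, 131, 134]
205 [171, 169, 171, 171, 171, 170, 172, 170, 172, 170, 169, 105, 107, 109, 112, 118, 112, 111, 113, 116, 115, 115, 113, 114, 112, 113, 117, 114, 114, 115]
225 [168, 168, 169, 168, 164, 167, 171, 169, 159, 101, 103, 102, 105, 103, 103, 101, 103, 103, 105, 100, 105, 109, 103, 105, 114, 128, 136, 141, 136, 134]
```

move_arm --steps '[{"dx": 0,"dy": 0.1,"dz": 0,"spin": 0},{"dx": 0,"dy": 0.1,"dz": 0,"spin": 0},{"dx": 0,"dy": 0,"dz": 0,"spin": 0},{"dx": 0,"dy": 0,"dz": 0,"spin": 0}]'

```text
time: 29.5
ee_pos: [0.6302, 0.0367, 0.2177]
eef_rot: [0.091, 0.996, -0.001, -0.005]
ft_force: [-27.4, -5.2, 20.3]
width: 0.0399
grip_force: 18.9
```

```bash
python3 -c "
from h import *
fix();g=shot('wrist','w11')['img']
for n in ('w10','w11'): print([int(np.where(load(n)['img'][v,300:410,0]>135)[0][np.where(load(n)['img'][v,300:410,0]>135)[0]<95].max())+300 for v in (195,205,215,225)])
"
```

```text
t 29.5 corner xy mm -21.7 -53.0 z 0.2177 toolyang 1.389 F fence/y/z -26.0 -10.1 20.3 w 0.039850240189631264
[389, 388, 387, 385]
[388, 387, 387, 386]
```

move_arm --steps '[{"dx": 0,"dy": 0,"dz": 0,"spin": 0},{"dx": 0,"dy": 0,"dz": 0,"spin": 0},{"dx": 0,"dy": 0,"dz": 0,"spin": 0}]'

```text
time: 29.85
ee_pos: [0.6302, 0.0367, 0.2177]
eef_rot: [0.091, 0.996, -0.001, -0.005]
ft_force: [-27.3, -6.1, 19.8]
width: 0.0401
grip_force: 18.9
```

```bash
python3 -c "
from h import *
fix();print(job.close_job())"
```

```text
t 29.85 corner xy mm -21.7 -53.0 z 0.2177 toolyang 1.389 F fence/y/z -25.8 -10.9 19.8 w 0.040091712830927245
the job is handed in; nothing more can be done
None
```

The job is handed in at about 30 s: the basket hangs on the drip-stand hook, and the fingertips hold the bracket at the stop block, about 20 N down on the plate and 26 N back against the fence; the hand-in returned no verdict.

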